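# Clamp a bend-test roller in the ratchet V-vise for gauging

## Task

Stand the loose steel roller upright on the vise's base in the V of the fixed jaw, then pump the ball-handled lever stroke by stroke until the spring-loaded pad grips the roller firmly. Stop pumping as soon as a stroke has gone clearly heavy, so that the pad's spring is never driven solid, and leave the lever pulled back at its rest stop with the roller still upright in the V and the other things on the desk undisturbed.

Things in the scene. Friction and masses are not known exactly. Their poses are not given: they have to be found in the camera images.
- vise: Small grey bench vise fixed to the desk. Origin on the desk, on its middle line; x along the jaw travel towards the fixed jaw, z up. Base plate x -122 to +102, y +-38, top at z 10. A toothed bar (y +-8, z 20 to 38) slides along x in two blocks (x -22 to 0, -114 to -90; up to z 52); its front carries a steel pad (30 wide, z 13 to 41, shallow V in its face) on a plunger spring.
- vise_seat (a point): Where the underside centre of a roller touching both faces of the V belongs: vise x 70, y 0, z 10 (base plate top). The fixed steel V-jaw behind it (x 64 to 100, 52 wide, z 10 to 46) has a 90 degree V open towards -x. At the start the pad's face stands 8 to 26 mm short of a roller seated there; the pad pushes a roller that stands near the seat home.
- lever_pivot (a point): Pivot of the lever, along the vise's y, at vise x -60, y 0, z 16. Ratchet: a push of the lever to at least 0.44 rad feeds bar and pad one tooth (6 mm) towards the V, where a pawl holds them; a pull back to below 0.03 rad takes up the next tooth; shorter strokes may feed nothing. A load on the pad pushes the lever back until the pawl has caught.
- lever_ball (a point): Centre of the black ball, 30 across, on top of the upright lever (shank 10 thick below it), 118 mm from the pivot. It moves in the vise's xz plane, about 56 mm from stop to stop, at z 131 to 134.
- lever (a joint): Lever angle, rad: 0 at the rest stop, leaning 0.24 towards vise -x; grows as the ball goes towards the V (+x), end stop 0.48. It stays where it is left. Push at the ball near the stroke's end: 2 to 4 N while the pad is free, 7 to 10 N in the first stroke that squeezes the spring on the roller: enough. One more stroke (11 to 14 N) is still allowed; a third is too much (over 16 N).
- roller: Plain steel roller, 20 diameter, 60 tall, 0.15 kg, standing on its end. Origin at the centre of its underside, z along its axis.
- check_weight: Brass check weight with a knob, 30 diameter, 47 tall; origin at the centre of its underside. Leave it alone.
- dropper: Brown dropper bottle, 33 diameter, 102 tall; origin at the centre of its underside. Leave it alone.
- micrometer: Outside micrometer lying in front of the vise, 47 x 136 x 16; origin at the centre of its underside. Leave it alone.
Not all that is in view belongs to the job. What is shaped like the roller but pink, purple or turquoise is not meant.

How it is judged:
On the way, in this order (a step that is already met when the one before it is completed fails the run):
1. the roller stands upright on the base, in the V (horizontal distance between roller and vise_seat below 0.012 m and z of roller in the frame of vise_seat below 0.003 m and angle between roller's own z axis and vertical below 0.1 rad), for 0.2 s.
2. a stroke of the lever loads the pad against the roller (contact force between roller and vise above 25 N and value of joint lever above 0.2 rad), for 0.05 s.
At the end, for the whole second after the job is handed in: The roller stands upright (within 0.05 rad) on the base, its axis within 4 mm of the seat, gripped by pad and V (their forces on it add up to over 25 N, about twice the pad's), with the lever released and back at its rest stop (below 0.06 rad) (contact force between roller and vise above 25 N and value of joint lever below 0.06 rad and horizontal distance between roller and vise_seat below 0.004 m and z of roller in the frame of vise_seat below 0.003 m and angle between roller's own z axis and vertical below 0.05 rad); the robot touches nothing.
It fails at once if the pad's spring is driven almost solid on the roller (pad force over 66 N) (contact force between roller and vise above 132 N).
It fails at once if a bystander is moved (distance of any of check_weight, dropper, micrometer from where it was at the start of the episode above 0.03 m).
It also fails if it takes over 72 s, if anything falls off the work surface, if the arm or the gripper's body presses on something with over 40 N, if the wrist force passes 120 N, or if a joint passes its speed limit or range.

## Robot

A 6-joint arm with a two-finger parallel gripper is mounted at the origin on a cart in front of the work surface, level with it; the furniture and walls round the work are solid. World frame = base frame: x ahead of the robot, y to its left, z up, the work surface at z = 0. Lengths are in m, angles in rad, forces in N, time in s.
With the tool pointing down it reaches from about 0.3 to 0.775 m from the base axis. Payload 14.6 kg.
Tool frame: the origin (TCP) lies between the finger pads; the fingertips stand 22 mm ahead of it and the grasp point (between the pads) lies 3 mm ahead of it (ctrl.tip_reach is the distance from the TCP to the fingertips, in m); z points along the fingers, y is the direction in which the jaws open and shut (so a half turn about z gives the same grasp; the last joint's range is limited). The gripper opens to 94 mm and grips with 3 to 60 N. Pads are 16 mm wide; open, the fingers measure 119 mm over their backs; the gripper's body (75 mm by 177 mm) begins 78 mm behind the grasp point.
Start: joints at [-1.203, 0.3, 1.521, -0, 1.321, -0.067], TCP at [0.232, -0.499, 0.198] pointing down, gripper open.
Joint ranges: [-3.03, 3.03], [-0.79, 2.21], [0.23, 2.52], [-1.04, 4.18], [0, 3.07], [-2.55, 2.55]. Speed limits (rad/s): [2.22, 2.22, 2.57, 3.14, 3.14, 3.14].

## Interface

Orientations are given as [roll, pitch, yaw] about the fixed x, y, z axes, in that order (R = Rz(yaw) Ry(pitch) Rx(roll)).
In Python, from station import ctrl gives the robot as it stands. The module is installed in compiled form; this text tells all that it offers.
- The arm moves only by the shell command python3 -m creep 'ROWS' [OPENING] [FORCE]. ROWS is a JSON object of lists of equal length, an entry for each row: "xyz": the shift along the tool's x, y, z in mm, a list of three; "spin": the turn about the tool's z in rad. In form: {"xyz": [[tx, ty, tz], ...], "spin": [spin, ...]}. A call has 1 to 5 rows; each row shifts and turns the commanded pose from where the row before left it, along the tool's axes as they then stand; what a row does not reach is not made up. A row lasts 1/8 s, in which the tool goes at most 62.5 mm and 10.7 degrees, less where a joint would pass 70% of its speed; a pose out of reach is approached as far as the arm can. A call with a gripper value outside its range is refused whole. OPENING is the finger opening in mm, from 0 to 94, set as the call begins (- or left out, the last holds). The fingers move at their own pace and stop on an object; FORCE is the grip in N (left out, the last holds). Time passes only in rows, so rows that do not move let the fingers close. It gives the time, the measured TCP pose, the force and the opening at its end, in the units of the state.
- ctrl.get_obs(): the state, without advancing time (a new reading comes with each control period).
- ctrl.camera(name): name is "side" or "top"; returns the picture (420x560x3 uint8, red, green, blue); there is no depth.
- ctrl.camera_model(name): a dict with "fx", "fy", "cx", "cy" (pixels), "k1" (the pictures are not rectified: a ray, as slopes to the right and down, at radius r is drawn at 1 + k1 r^2 times it, then the intrinsics apply), "R" (3x3) and "t" (3): a world point X has camera coordinates R X + t. Camera axes: x right, y down, z forward; pixel columns grow to the right and rows downward; lengths in m; the calibration is good to about 2 mm. A picture is of the moment at which its call begins. camera_model takes no time and is no camera call.
- ctrl.hand_in(): hands the job in, once; it reports no verdict.
The state is a dict: "time_s": time; "qpos": joint angles; "joint_vel": joint speeds; "tau": joint torques, N m; "ee_pos": TCP position; "eef_rot": TCP orientation; "force": force on the tool from outside, world axes, zero at the start; "moment": the same for the moment, N m; "grip_width": finger opening in m.
Only numpy, scipy, OpenCV 4.12 (cv2) and the standard library are available. Lean on these libraries where they do the work, as an engineer would, in place of code of your own. Each camera call takes 0.05 s, during which the arm holds its last target.

## Working session

There is one attempt and no reset: what is moved stays moved. The work goes in short steps, Python scripts to look and compute and a shell command to move; the robot and the scene stay as the last step left them, time stands still between calls to the robot, and variables do not carry over. Pictures are saved under pics/ and viewed, and the job is handed in when it is done.

```bash
mkdir -p pics; python3 - <<'E'
from station import ctrl
import cv2
for n in("side","top"):
    im=ctrl.camera(n);cv2.imwrite(f"pics/{n}0.png",im[:,:,::-1])
    m=ctrl.camera_model(n);print(n,m)
o=ctrl.get_obs();print(o)
E
```

```text
side {'fx': 423.04319939057683, 'fy': 423.04319939057683, 'cx': 282.0151841738504, 'cy': 205.20789776194522, 'k1': 0.003764261911239553, 'R': array([[ 0.99722322,  0.07253089,  0.01688527],
       [ 0.05159766, -0.50944813, -0.85895301],
       [-0.05369845,  0.85743913, -0.51177593]]), 't': array([-0.50124801,  0.0457547 ,  1.03949975])}
top {'fx': 476.29770246227935, 'fy': 476.29770246227935, 'cx': 268.97373766736, 'cy': 210.60878606533234, 'k1': -0.0866328785801876, 'R': array([[-0.00350524, -0.99996378,  0.00775628],
       [-0.99574341,  0.00277586, -0.09212685],
       [ 0.09210198, -0.00804619, -0.99571707]]), 't': array([-0.04734097,  0.49044509,  1.17126677])}
{'time_s': 0.1, 'qpos': array([-1.20258527e+00,  3.00383290e-01,  1.52152233e+00,  2.43338901e-06,
        1.32069762e+00, -6.65903300e-02]), 'joint_vel': array([-0.00222023, -0.00017946, -0.00092296,  0.00083118, -0.00041627,
        0.00029126]), 'tau': array([ 1.36764545e-03, -5.32644153e+01, -3.53280079e+01,  7.09976256e-02,
        2.35181919e-02, -6.04618162e-05]), 'ee_pos': array([ 0.23159153, -0.49859548,  0.19775935]), 'eef_rot': array([-3.14058446e+00, -6.95975882e-05,  4.34800746e-01]), 'force': array([-0.0361733 ,  0.14754071,  0.57732962]), 'moment': array([-0.0358317 , -0.01850891, -0.01767745]), 'grip_width': 0.09377885431004301}
```

View pics/side0.png

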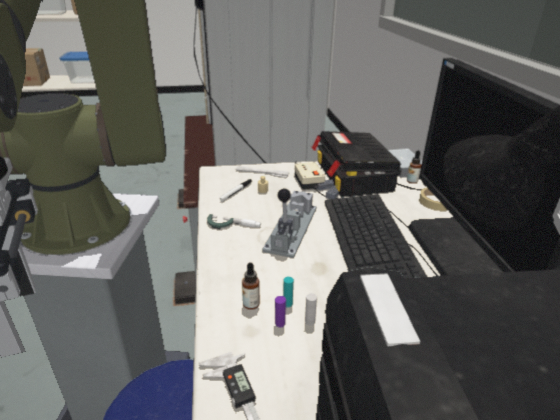

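View pics/top0.png

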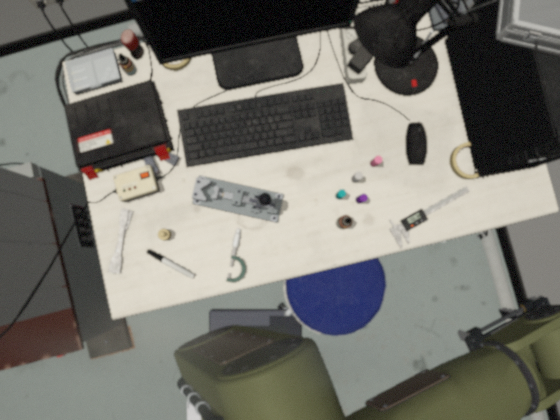

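```bash
python3 - <<'E'
import cv2
t=cv2.imread("pics/top0.png");s=cv2.imread("pics/side0.png")
cv2.imwrite("pics/c1.png",cv2.resize(t[165:235,180:300],None,fx=6.5,fy=6.5,interpolation=cv2.INTER_CUBIC))
cv2.imwrite("pics/c2.png",cv2.resize(t[145:235,320:400],None,fx=6,fy=6,interpolation=cv2.INTER_CUBIC))
cv2.imwrite("pics/c3.png",cv2.resize(s[180:260,250:330],None,fx=7,fy=7,interpolation=cv2.INTER_CUBIC))
cv2.imwrite("pics/c4.png",cv2.resize(s[255:335,230:330],None,fx=7,fy=7,interpolation=cv2.INTER_CUBIC))
E
```

```text
(no output)
```

View pics/c1.png

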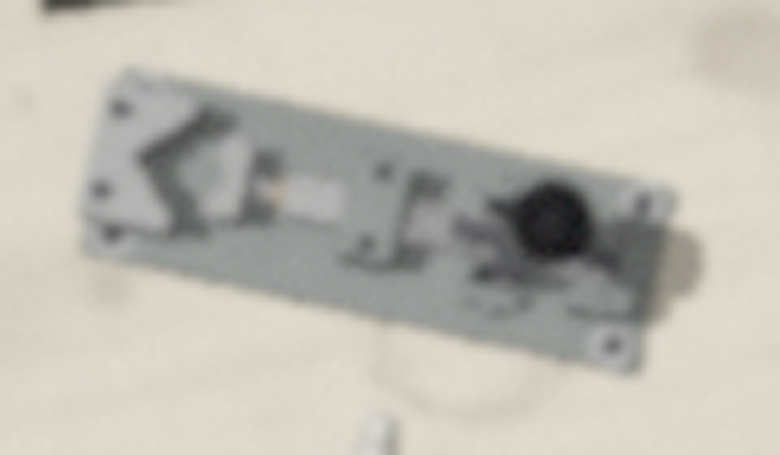

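View pics/c2.png

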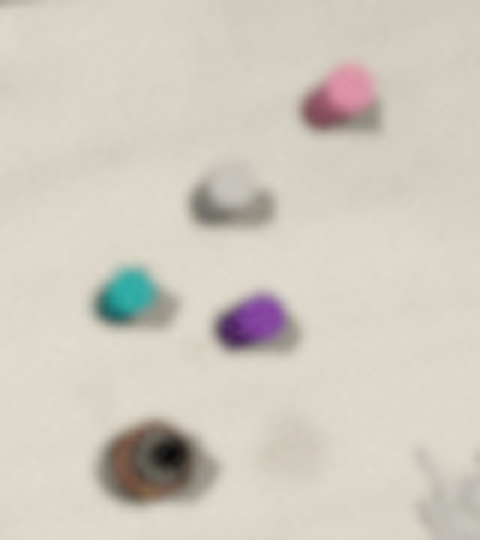

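View pics/c3.png

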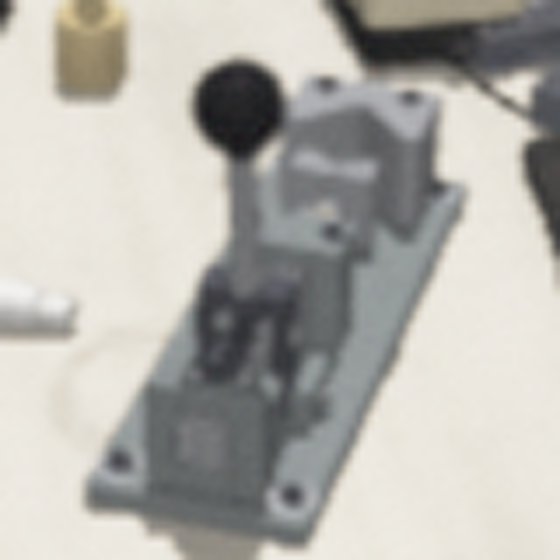

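View pics/c4.png

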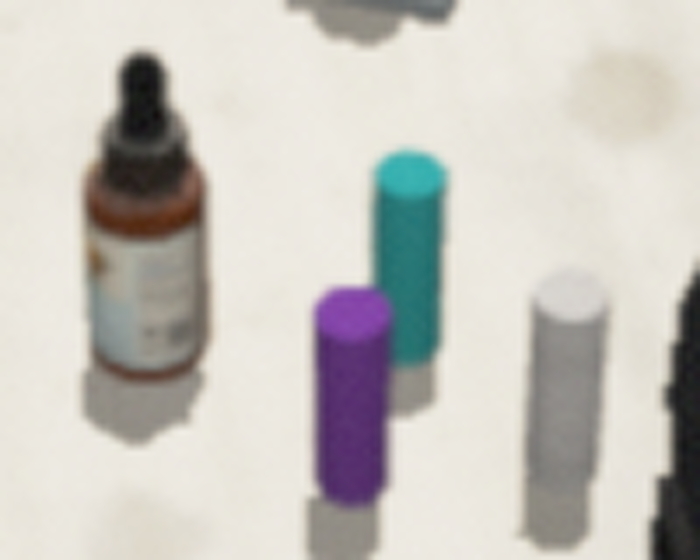

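```bash
cat > h.py <<'E'
from station import ctrl
import numpy as np, cv2
from scipy.optimize import least_squares
M={n:ctrl.camera_model(n) for n in("side","top")}
def proj(n,X):
    m=M[n]; c=np.asarray(X)@np.array(m["R"]).T+m["t"]
    s=c[...,:2]/c[...,2:]; r2=(s**2).sum(-1,keepdims=True); s=s*(1+m["k1"]*r2)
    return np.stack([m["fx"]*s[...,0]+m["cx"],m["fy"]*s[...,1]+m["cy"]],-1)
def onz(n,uv,z):
    f=lambda p:proj(n,np.array([p[0],p[1],z]))-uv
    return least_squares(f,[.5,0]).x
def tri(ut,us):
    r=least_squares(lambda X:np.r_[proj("top",X)-ut,proj("side",X)-us],[.5,0,.05]);return r.x,r.fun
E
python3 - <<'E'
from h import *
rt=np.array([320+236/6-.4,145+185/6-.4]);rs=np.array([230+571/7-.4,255+296/7-.4])
print("roller",tri(rt,rs),onz("top",rt,.06),onz("side",rs,.06))
T=lambda a,b:np.array([180+a/6.5-.4,165+b/6.5-.4]);S=lambda a,b:np.array([250+a/7-.4,180+b/7-.4])
P=[("top",T(128,70),(102,-38,10)),("top",T(675,188),(-122,-38,10)),("top",T(637,372),(-122,38,10)),("top",T(83,250),(102,38,10)),
("side",S(88,490),(-122,38,10)),("side",S(308,528),(-122,-38,10)),("side",S(463,187),(102,-38,10)),
("top",T(550,222),(-88,0,130.6)),("side",S(240,107),(-88,0,130.6))]
def vw(p,L):
    c,s=np.cos(p[2]),np.sin(p[2]);L=np.asarray(L)/1000.
    return np.array([p[0]+c*L[0]-s*L[1],p[1]+s*L[0]+c*L[1],L[2]])
r=least_squares(lambda p:np.concatenate([proj(n,vw(p,L))-u for n,u,L in P]),[.5,.1,1.57])
print(r.x,r.fun.reshape(-1,2).round(1))
print("seat",vw(r.x,(70,0,10)),"ball",vw(r.x,(-88,0,130.6)))
print("balltri",tri(T(550,222),S(240,107)))
for nm,u in (("pink",(320+352/6,145+90/6)),("purple",(320+263/6,145+315/6)),("turq",(320+132/6,145+293/6))): print(nm,onz("top",np.array(u)-.4,.06))
E
```

```text
roller (array([ 0.57296272, -0.27010499,  0.0595584 ]), array([ 0.00708642,  0.07038181,  0.05037684, -0.00631327])) [ 0.57306396 -0.27000308] [ 0.57285762 -0.27060575]
[0.5252234  0.0411844  1.35417449] [[-1.5 -0.7]
 [ 0.1 -0.4]
 [-0.4  0.4]
 [-1.3  0.5]
 [-0.4 -1.4]
 [ 0.8 -0.5]
 [ 0.8 -1.2]
 [ 3.3  0.5]
 [-0.7  2.2]]
seat [0.54026862 0.10954843 0.01      ] ball [ 0.50630942 -0.04475896  0.1306    ]
balltri (array([ 0.50728747, -0.0372541 ,  0.13178326]), array([ 0.00726151,  0.05754032,  0.05450007, -0.00610516]))
pink [ 0.61270422 -0.3191446 ]
purple [ 0.51941303 -0.2798879 ]
turq [ 0.52853168 -0.22630199]
```

```bash
python3 - <<'E'
from h import *
T=lambda a,b:np.array([180+a/6.5-.4,165+b/6.5-.4]);S=lambda a,b:np.array([250+a/7-.4,180+b/7-.4])
P=[("top",T(128,70),(102,-38,10)),("top",T(675,188),(-122,-38,10)),("top",T(637,372),(-122,38,10)),("top",T(83,250),(102,38,10)),
("side",S(88,490),(-122,38,10)),("side",S(308,528),(-122,-38,10)),("side",S(463,187),(102,-38,10)),("top",T(140,155),(84.14,0,46))]
def vw(p,L):
    c,s=np.cos(p[2]),np.sin(p[2]);L=np.asarray(L)/1000.
    return np.array([p[0]+c*L[0]-s*L[1],p[1]+s*L[0]+c*L[1],L[2]])
ball=lambda a:(-60-118*np.sin(.24-a),0,16+118*np.cos(.24-a))
r=least_squares(lambda p:np.concatenate([proj(n,vw(p,L))-u for n,u,L in P]+[proj("top",vw(p,ball(p[3])))-T(550,222),proj("side",vw(p,ball(p[3])))-S(240,107)]),[.5,.1,1.57,0])
p=r.x;print(p,r.fun.reshape(-1,2).round(1))
print("seat",vw(p,(70,0,10)),"ball",vw(p,ball(p[3])),vw(p,ball(0)))
t=cv2.imread("pics/top0.png");s=cv2.imread("pics/side0.png")
big={"top":cv2.resize(t[165:235,180:300],None,fx=6.5,fy=6.5,interpolation=cv2.INTER_CUBIC),"side":cv2.resize(s[180:260,250:330],None,fx=7,fy=7,interpolation=cv2.INTER_CUBIC)}
rect=lambda x0,x1,y,z:[(x0,-y,z),(x1,-y,z),(x1,y,z),(x0,y,z)]
jaw=[(100,-26,46),(64,-26,46),(64,-20,46),(84.14,0,46),(64,20,46),(64,26,46),(100,26,46)]
for n,o,f in(("top",(180,165),6.5),("side",(250,180),7)):
  for q,c in((rect(-122,102,38,10),(0,0,255)),(jaw,(0,255,0)),(rect(-22,0,8,52),(255,0,0)),(rect(-114,-90,8,52),(255,0,0)),([(70+10*np.cos(a),10*np.sin(a),10) for a in np.linspace(0,6.2,20)],(255,0,255))):
    pts=np.array([(proj(n,vw(p,L))-o+.5)*f for L in q]).round().astype(int)
    cv2.polylines(big[n],[pts],True,c,1)
  cv2.imwrite(f"pics/fit_{n}.png",big[n])
E
```

```text
[0.52476171 0.0384563  1.35284113 0.08546888] [[-0.4 -0.6]
 [ 1.1 -0.2]
 [ 0.7  0.6]
 [-0.3  0.6]
 [-0.8 -0.7]
 [ 0.5  0.3]
 [ 0.7 -0.7]
 [-0.8  0.3]
 [ 0.3 -0.2]
 [ 0.3 -0.2]]
seat [0.53989807 0.10680022 0.01      ] ball [ 0.50786042 -0.03785669  0.13259389] [ 0.50572258 -0.04750951  0.13061788]
```

View pics/fit_top.png

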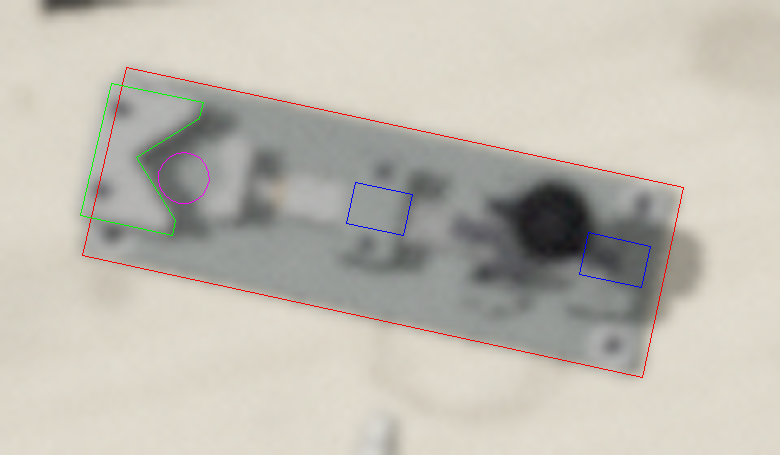

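View pics/fit_side.png

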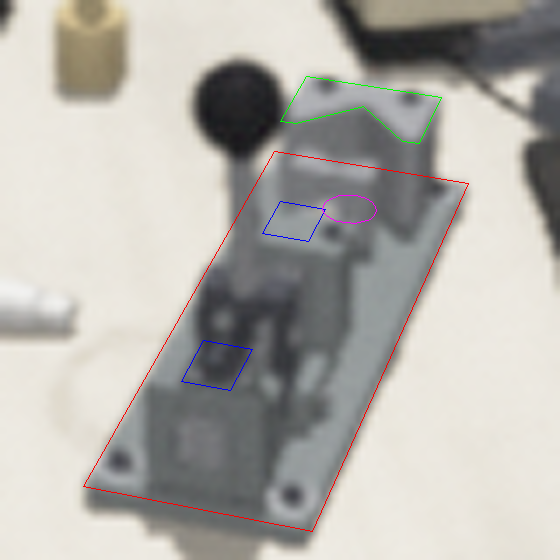

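```bash
python3 -m creep '{"xyz":[[0,0,0],[0,0,0],[0,0,0],[0,0,0],[0,0,0]],"spin":[-0.184,-0.184,-0.184,-0.184,-0.182]}' 40 20; python3 - <<'E'
import cv2
t=cv2.imread("pics/top0.png")
cv2.imwrite("pics/c5.png",cv2.resize(t[172:212,188:248],None,fx=13,fy=13,interpolation=cv2.INTER_CUBIC))
E
```

```text
time_s: 0.72
ee_pos: [0.2316, -0.4987, 0.1979]
eef_rot: [-3.141, -0.001, 1.359]
force: [-0.4, -0.1, 0.0]
grip_width: 0.0475
```

View pics/c5.png

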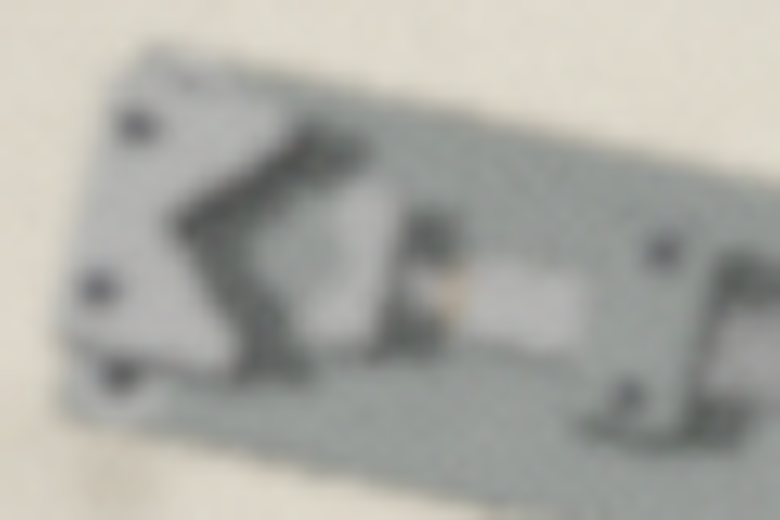

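```bash
python3 -m creep '{"xyz":[[42,40,0],[42,40,0],[42,40,0],[42,40,0],[42,40,0]],"spin":[0.006,0,0,0,0]}'; python3 -m creep '{"xyz":[[43,42,0],[42,42,0],[0,0,0],[0,0,0]],"spin":[0,0,0,0]}'
```

```text
time_s: 1.35
ee_pos: [0.4745, -0.3368, 0.1981]
eef_rot: [-3.141, -0.0, 1.347]
force: [0.3, -0.6, -0.4]
grip_width: 0.04
time_s: 1.85
ee_pos: [0.5735, -0.2741, 0.1977]
eef_rot: [-3.141, -0.0, 1.347]
force: [0.1, -0.0, -0.1]
grip_width: 0.0398
```

```bash
python3 -m creep '{"xyz":[[4,-1.3,25],[0,0,20],[0,0,15],[0,0,0]],"spin":[-0.006,0,0,0]}'; python3 - <<'E'
from h import *
for n in("side","top"):
    im=ctrl.camera(n)[:,:,::-1]
    c=proj(n,np.array([.573,-.270,.08])).astype(int)
    x,y=max(c[0]-50,0),max(c[1]-40,0)
    cv2.imwrite(f"pics/{n}1.png",cv2.resize(im[y:y+80,x:x+100],None,fx=6,fy=6,interpolation=cv2.INTER_CUBIC))
E
```

```text
time_s: 2.35
ee_pos: [0.5727, -0.2703, 0.1375]
eef_rot: [-3.14, -0.0, 1.352]
force: [-0.0, 0.0, -0.4]
grip_width: 0.04
```

View pics/side1.png

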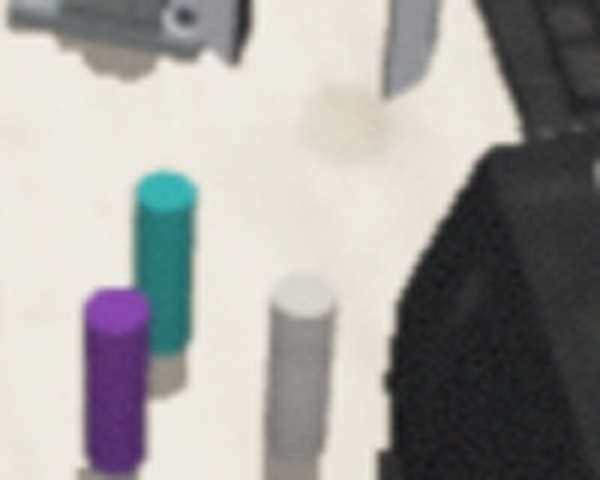

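View pics/top1.png

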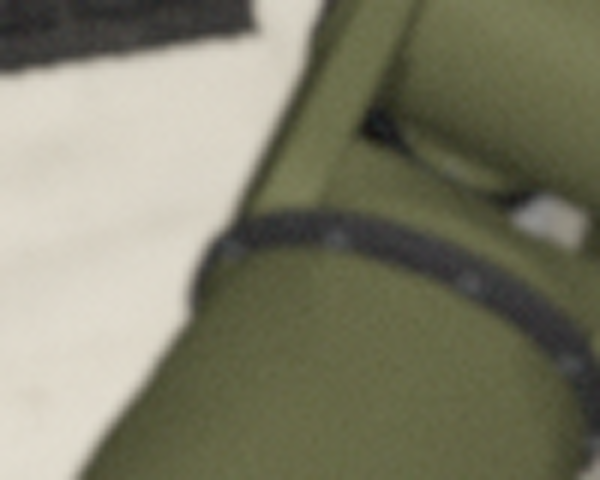

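```bash
python3 -m creep '{"xyz":[[0,0,25],[0,0,20],[0,0,18],[0,0,14.5],[0,0,0]],"spin":[0,0,0,0,0]}'; python3 -m creep '{"xyz":[[0,0,0],[0,0,0],[0,0,0],[0,0,0]],"spin":[0,0,0,0]}' 10 30
```

```text
time_s: 3.08
ee_pos: [0.5732, -0.2696, 0.0599]
eef_rot: [-3.14, -0.0, 1.353]
force: [-0.1, -0.5, 0.4]
grip_width: 0.04
time_s: 3.58
ee_pos: [0.5736, -0.2698, 0.061]
eef_rot: [3.141, 0.0, 1.353]
force: [0.3, 1.2, -0.2]
grip_width: 0.0101
```

```bash
python3 - <<'E'
from h import *
n="side"
im=ctrl.camera(n)[:,:,::-1]
c=proj(n,np.array([.573,-.270,.08])).astype(int)
x,y=max(c[0]-50,0),max(c[1]-40,0)
cv2.imwrite(f"pics/side2.png",cv2.resize(im[y:y+80,x:x+100],None,fx=7,fy=7,interpolation=cv2.INTER_CUBIC))
E
```

```text
(no output)
```

View pics/side2.png

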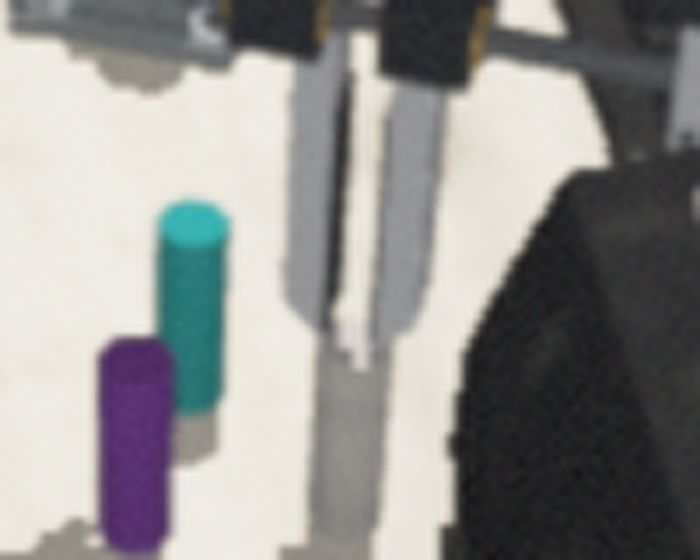

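```bash
python3 - <<'E'
from h import *
n="side";print(ctrl.tip_reach)
o=ctrl.get_obs();print(o["ee_pos"],o["eef_rot"],o["force"],o["time_s"])
im=ctrl.camera(n)[:,:,::-1]
x,y=285,260
b=cv2.resize(im[y:y+45,x:x+60],None,fx=13,fy=13,interpolation=cv2.INTER_LANCZOS4)
def dot(X,c):
    u=((proj(n,np.array(X))-(x,y)+.5)*13).astype(int);print(X,u);cv2.circle(b,tuple(int(v) for v in u),4,c,-1)
e=o["ee_pos"]
dot(e,(0,0,255));dot(e-[0,0,ctrl.tip_reach],(0,255,0));dot([.573,-.27,.06],(255,0,0));dot([.573,-.27,0],(255,0,0))
cv2.imwrite(f"pics/side3.png",b)
E
```

```text
0.022
[ 0.57357381 -0.26982975  0.06090162] [3.14136221e+00 4.20484875e-05 1.35277618e+00] [-0.25477953 -0.28597034  0.28883674] 3.625
[ 0.57357381 -0.26982975  0.06090162] [352 477]
[ 0.57357381 -0.26982975  0.03890162] [344 597]
[0.573, -0.27, 0.06] [347 482]
[0.573, -0.27, 0] [325 800]
```

View pics/side3.png

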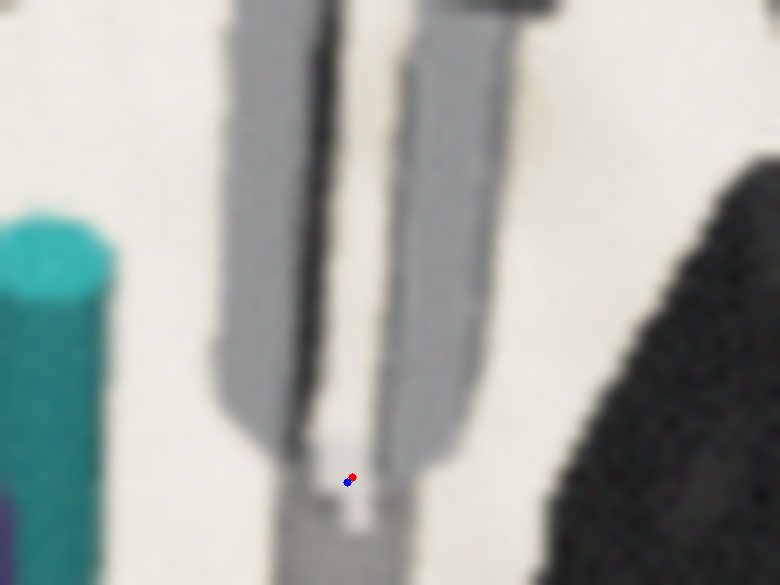

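```bash
python3 - <<'E'
from h import *
c=proj("side",np.array([.573,-.270,.08])).astype(int)-[50,40]
y=np.array([.9763,-.2163,0])
for off,ha in ((.022,.02),(0,.02),(.022,.032),(0,.032)):
  for s in(-1,1):
    X=np.array([.5727,-.2703,.1375-off])+s*ha*y
    print(off,ha,s,(proj("side",X)-c+.5)*6)
E
```

```text
0.022 0.02 -1 [245.1876175  134.72931859]
0.022 0.02 1 [383.14312993 162.79436739]
0 0.02 -1 [248.34771281  73.43638462]
0 0.02 1 [388.5554526  101.11678187]
0.022 0.032 -1 [204.50924984 126.45550674]
0.022 0.032 1 [425.25432707 171.36296188]
0 0.032 -1 [207.0165095   65.27798832]
0 0.032 1 [431.36594208 109.57005056]
```

```bash
python3 -m creep '{"xyz":[[0,0,0],[0,0,0],[0,0,0],[0,0,0]],"spin":[0,0,0,0]}' 40 30; python3 -m creep '{"xyz":[[0,0,6],[0,0,6],[0,0,5],[0,0,5],[0,0,0]],"spin":[0,0,0,0,0]}';  python3 - <<'E'
from h import *
n="side"
im=ctrl.camera(n)[:,:,::-1]
c=proj(n,np.array([.573,-.270,.08])).astype(int)
x,y=max(c[0]-50,0),max(c[1]-40,0)
cv2.imwrite(f"pics/side4.png",cv2.resize(im[y:y+80,x:x+100],None,fx=7,fy=7,interpolation=cv2.INTER_CUBIC))
E
```

```text
time_s: 4.18
ee_pos: [0.5735, -0.2698, 0.0607]
eef_rot: [-3.142, -0.0, 1.353]
force: [1.0, -0.3, -0.3]
grip_width: 0.04
time_s: 4.8
ee_pos: [0.5734, -0.2697, 0.0383]
eef_rot: [-3.141, -0.0, 1.353]
force: [0.1, 0.1, -0.5]
grip_width: 0.0399
```

View pics/side4.png

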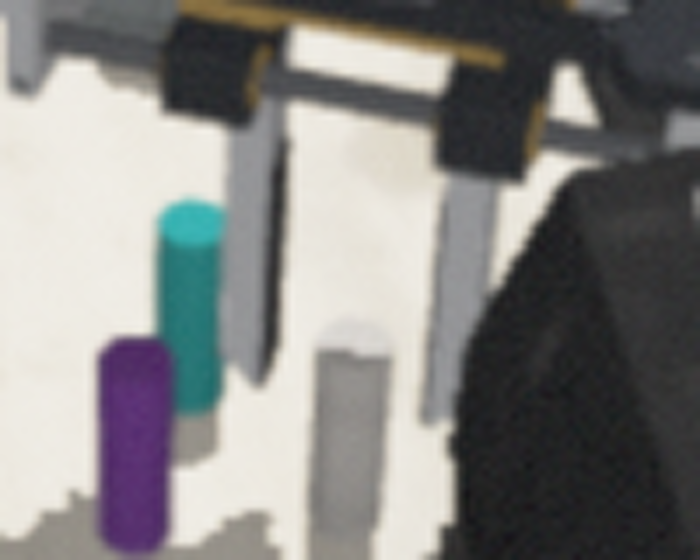

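```bash
python3 -m creep '{"xyz":[[0,0,0],[0,0,0],[0,0,0],[0,0,0]],"spin":[0,0,0,0]}' 5 30
```

```text
time_s: 5.35
ee_pos: [0.5736, -0.2698, 0.0389]
eef_rot: [3.141, 0.0, 1.353]
force: [0.8, 0.0, 0.2]
grip_width: 0.0187
```

```bash
python3 -m creep '{"xyz":[[0,0,-10],[0,0,-35],[0,0,-40],[0,0,-40],[0,0,-36]],"spin":[0,0,0,0,0]}';python3 -m creep '{"xyz":[[30,-10,0],[45,-14.3,0],[45,-14.3,0],[45,-14.3,0],[45,-14.3,0]],"spin":[0,0,0,0,0]}';python3 -m creep '{"xyz":[[45,-14.3,0],[40,-14.3,0],[35,-10,0],[20,-6,0],[7,-2,0]],"spin":[0,0,0,0,0]}';python3 -m creep '{"xyz":[[0,0,0],[0,0,0]],"spin":[0,0]}'
```

```text
time_s: 5.98
ee_pos: [0.5734, -0.2697, 0.2019]
eef_rot: [3.141, 0.0, 1.353]
force: [0.2, 0.2, -0.4]
grip_width: 0.0186
time_s: 6.6
ee_pos: [0.5529, -0.0488, 0.2004]
eef_rot: [3.141, -0.0, 1.353]
force: [0.3, 0.3, -1.1]
grip_width: 0.0186
time_s: 7.22
ee_pos: [0.5394, 0.1043, 0.2002]
eef_rot: [3.141, -0.0, 1.354]
force: [-0.5, -0.4, -2.0]
grip_width: 0.0187
time_s: 7.48
ee_pos: [0.5397, 0.1026, 0.1998]
eef_rot: [3.142, 0.0, 1.352]
force: [-0.6, -0.5, -1.2]
grip_width: 0.0189
```

```bash
python3 -m creep '{"xyz":[[1,0,25],[0,0,30],[0,0,30],[0,0,12],[0,0,0]],"spin":[0,0,0,0,0]}';  cat > look.py <<'E'
import sys
from h import *
tag=sys.argv[1]; X=np.array([float(v) for v in sys.argv[2:5]]); w=int(sys.argv[5]); names=sys.argv[6:] or ["side","top"]
o=ctrl.get_obs()
for n in names:
    im=ctrl.camera(n)[:,:,::-1]; c=proj(n,X).astype(int); x=max(c[0]-w,0);y=max(c[1]-int(w*.75),0)
    f=760/(2*w)
    cv2.imwrite(f"pics/{tag}_{n}.png",cv2.resize(im[y:y+int(1.5*w),x:x+2*w],None,fx=f,fy=f,interpolation=cv2.INTER_CUBIC))
    print(n,"origin",x,y,"scale",f)
E
python3 look.py a .54 .107 .06 45
```

```text
time_s: 8.1
ee_pos: [0.5399, 0.104, 0.1027]
eef_rot: [-3.141, 0.0, 1.352]
force: [-0.7, -0.4, -1.1]
grip_width: 0.0184
side origin 255 159 scale 8.444444444444445
top origin 160 156 scale 8.444444444444445
```

View pics/a_side.png

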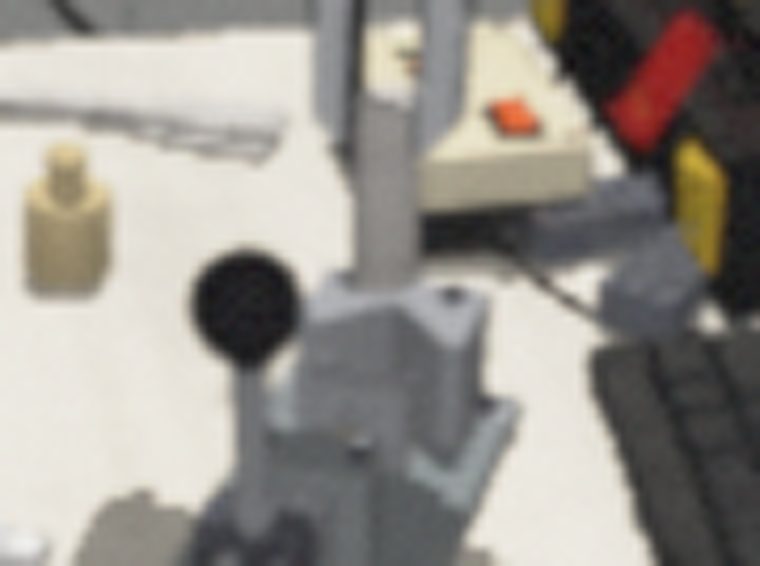

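View pics/a_top.png

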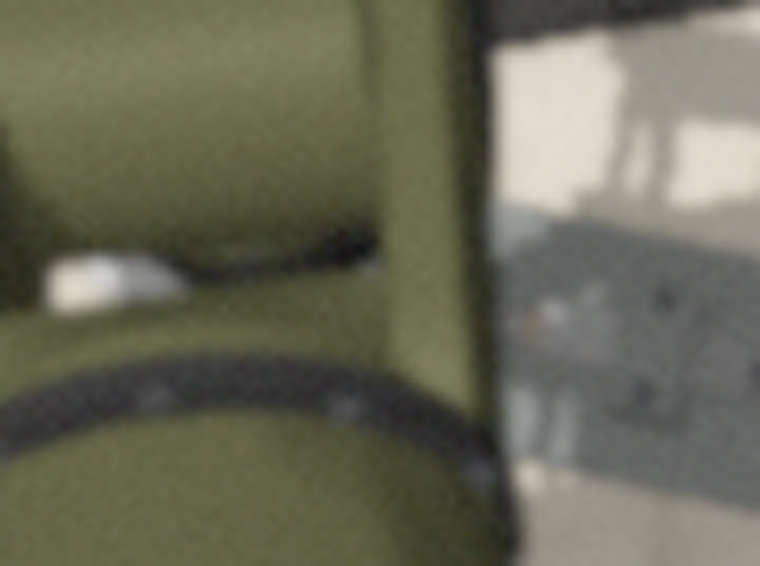

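```bash
python3 - <<'E'
from h import *
for z in(.0638,.1238):
  print(z,(proj("side",np.array([.5399,.104,z]))-(255,159)+.5)*8.444)
def vw(p,L):
    c,s=np.cos(p[2]),np.sin(p[2]);L=np.asarray(L)/1000.
    return np.array([p[0]+c*L[0]-s*L[1],p[1]+s*L[0]+c*L[1],L[2]])
p=[.52476,.03846,1.3528]
for L in((84.1,0,46),(64,20,46),(64,-20,46),(64,26,46),(64,-26,46),(100,26,46),(100,-26,46),(55,0,41),(67,0,10)):print(L,(proj("side",vw(p,L))-(255,159)+.5)*8.444)
E
```

```text
0.0638 [385.57855482 280.00165776]
0.1238 [393.6149773   98.95624782]
(84.1, 0, 46) [395.23879412 305.38574238]
(64, 20, 46) [314.48401302 326.14733875]
(64, -20, 46) [443.27957962 347.00336792]
(64, 26, 46) [295.36073488 323.05061227]
(64, -26, 46) [462.79739341 350.16384076]
(100, 26, 46) [326.87909438 268.60334845]
(100, -26, 46) [490.13717587 294.36746327]
(55, 0, 41) [370.36183888 365.24781888]
(67, 0, 10) [376.62400613 433.79770019]
```

```bash
python3 -m creep '{"xyz":[[0,0,12],[0,0,12],[0,0,10],[0,0,6],[0,0,0]],"spin":[0,0,0,0,0]}';python3 -m creep '{"xyz":[[0,0,6],[0,0,3],[0,0,2],[0,0,0]],"spin":[0,0,0,0]}'
```

```text
time_s: 8.82
ee_pos: [0.5397, 0.1043, 0.0623]
eef_rot: [-3.141, 0.0, 1.353]
force: [0.2, -0.3, -1.2]
grip_width: 0.0186
time_s: 9.32
ee_pos: [0.5398, 0.1043, 0.0517]
eef_rot: [-3.141, 0.0, 1.353]
force: [-0.5, 0.2, -2.7]
grip_width: 0.0185
```

```bash
python3 -m creep '{"xyz":[[0,0,1],[0,0,1],[0,0,0]],"spin":[0,0,0]}';python3 look.py b .54 .107 .04 40 side
```

```text
time_s: 9.7
ee_pos: [0.5398, 0.1043, 0.0497]
eef_rot: [-3.141, 0.0, 1.353]
force: [0.4, 0.2, -1.8]
grip_width: 0.0188
side origin 259 169 scale 9.5
```

View pics/b_side.png

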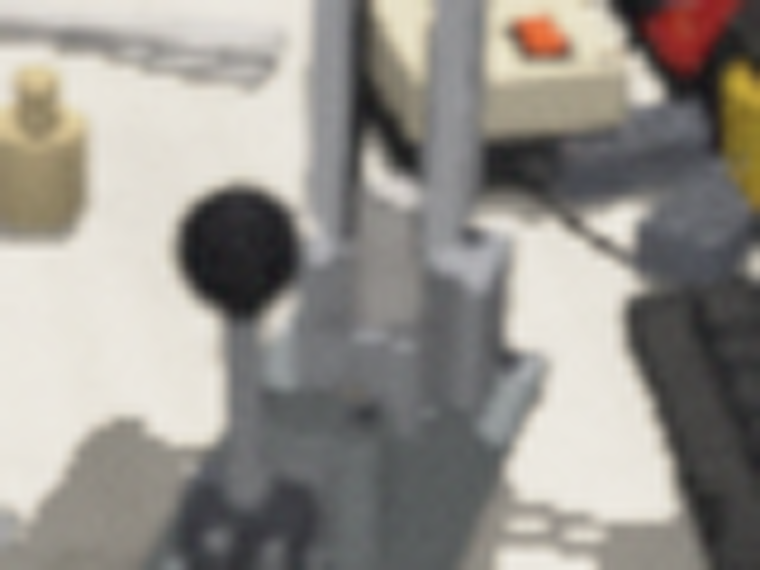

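```bash
python3 -m creep '{"xyz":[[0,0,0.6],[0,0,0]],"spin":[0,0]}'; python3 -m creep '{"xyz":[[0,0,0.6],[0,0,0]],"spin":[0,0]}'
```

```text
time_s: 10.0
ee_pos: [0.5398, 0.1043, 0.0491]
eef_rot: [-3.142, -0.0, 1.353]
force: [-0.1, 0.8, -1.0]
grip_width: 0.0188
time_s: 10.25
ee_pos: [0.54, 0.1044, 0.0489]
eef_rot: [3.141, -0.0, 1.353]
force: [-0.4, 0.2, 3.5]
grip_width: 0.0189
```

```bash
python3 -m creep '{"xyz":[[0,0,0],[0,0,0],[0,0,0],[0,0,0]],"spin":[0,0,0,0]}' 45; python3 -m creep '{"xyz":[[0,0,-10],[0,0,-30],[0,0,-50],[0,0,-50]],"spin":[0,0,0,0]}'; python3 -m creep '{"xyz":[[-50,0,0],[-50,0,0],[-40,0,0],[-20,0,0],[0,0,0]],"spin":[0,0,0,0,0]}';python3 look.py c .54 .107 .04 40
```

```text
time_s: 10.75
ee_pos: [0.5398, 0.1043, 0.0485]
eef_rot: [-3.142, 0.0, 1.353]
force: [-0.2, -0.2, 0.1]
grip_width: 0.0444
time_s: 11.25
ee_pos: [0.5396, 0.1043, 0.1908]
eef_rot: [3.141, -0.0, 1.353]
force: [0.2, -0.1, 0.1]
grip_width: 0.0452
time_s: 11.88
ee_pos: [0.5051, -0.0528, 0.1893]
eef_rot: [3.141, -0.0, 1.351]
force: [0.9, -0.1, 0.2]
grip_width: 0.0453
side origin 259 169 scale 9.5
top origin 166 160 scale 9.5
```

View pics/c_side.png

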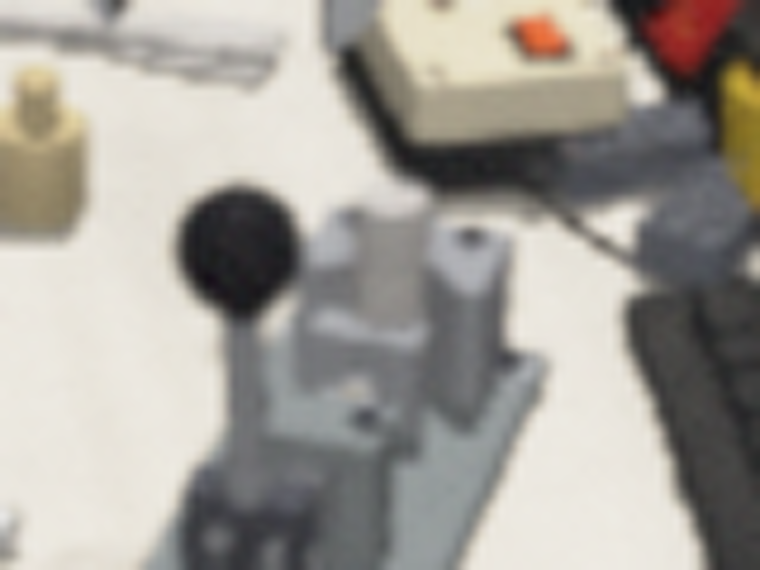

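View pics/c_top.png

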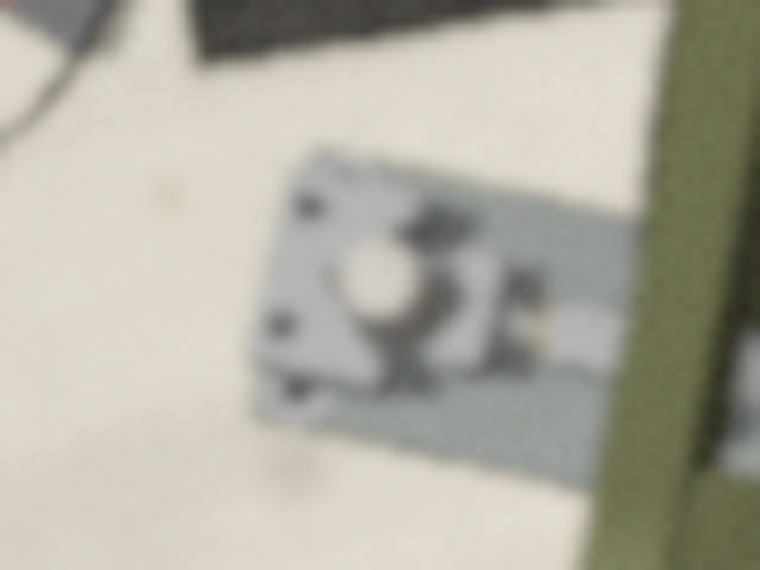

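```bash
python3 - <<'E'
from h import *
o=lambda a,b:np.array([166+a/9.5-.45,160+b/9.5-.45]);s=lambda a,b:np.array([259+a/9.5-.45,169+b/9.5-.45])
print(tri(o(380,282),s(397,200)),onz("top",o(380,282),.07),onz("side",s(397,200),.07))
E
python3 -m creep '{"xyz":[[15,-0.5,0],[0,0,20],[0,0,20],[0,0,0]],"spin":[0,0,0,0]}'; python3 look.py d .508 -.038 .132 40 side
```

```text
(array([0.53923759, 0.10496885, 0.06902007]), array([-0.03338708, -0.33288567, -0.34510423,  0.04391828])) [0.53828852 0.10475625] [0.54012095 0.10349171]
time_s: 12.48
ee_pos: [0.5076, -0.0356, 0.1475]
eef_rot: [-3.139, 0.0, 1.354]
force: [0.6, 1.6, 0.2]
grip_width: 0.0451
side origin 244 164 scale 9.5
```

View pics/d_side.png

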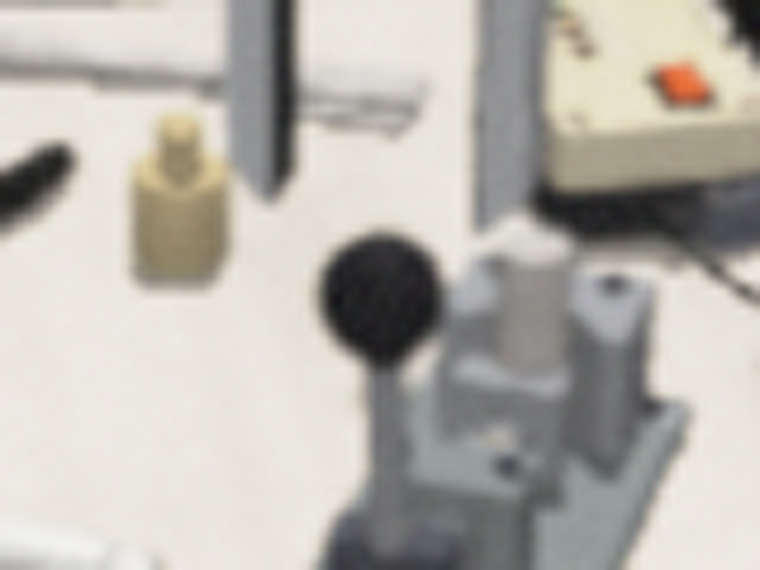

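```bash
python3 -m creep '{"xyz":[[0,0,12],[0,0,12],[-1,0,11],[0,0,0]],"spin":[0,0,0,0]}'; python3 -m creep '{"xyz":[[0,0,0],[0,0,0],[0,0,0],[0,0,0]],"spin":[0,0,0,0]}' 15 30; python3 look.py e .508 -.038 .132 40 side
```

```text
time_s: 13.02
ee_pos: [0.5073, -0.0381, 0.1126]
eef_rot: [-3.14, 0.0, 1.353]
force: [-0.2, -0.2, -0.3]
grip_width: 0.0453
time_s: 13.52
ee_pos: [0.5081, -0.0382, 0.1139]
eef_rot: [3.14, -0.0, 1.353]
force: [1.7, -0.3, 2.4]
grip_width: 0.0288
side origin 244 164 scale 9.5
```

View pics/e_side.png

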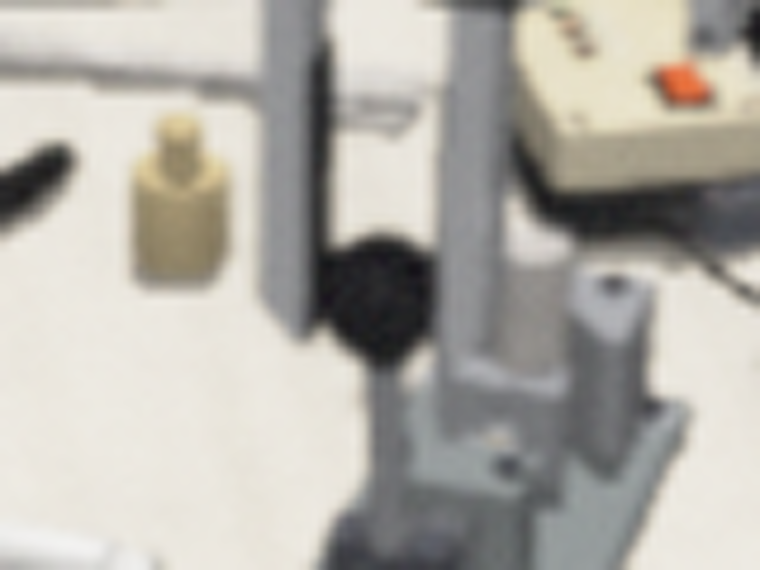

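```bash
python3 -m creep '{"xyz":[[-3,0,0.5],[-3,0,0.6],[0,0,0]],"spin":[0,0,0]}'; python3 -m creep '{"xyz":[[-2,0,0.5],[0,0,0]],"spin":[0,0]}'; python3 -m creep '{"xyz":[[-1.5,0,0.4],[0,0,0]],"spin":[0,0]}'
```

```text
time_s: 13.95
ee_pos: [0.5067, -0.0444, 0.1126]
eef_rot: [3.141, 0.0, 1.352]
force: [3.7, -2.3, 2.8]
grip_width: 0.0286
time_s: 14.2
ee_pos: [0.5064, -0.0457, 0.1123]
eef_rot: [3.141, -0.001, 1.353]
force: [4.5, 1.3, 6.0]
grip_width: 0.0283
time_s: 14.45
ee_pos: [0.5064, -0.0459, 0.1123]
eef_rot: [3.14, -0.003, 1.353]
force: [4.5, 12.2, 8.3]
grip_width: 0.0286
```

```bash
python3 -m creep '{"xyz":[[1.6,0.4,-1],[11,0,-2.1],[11,0,-1.1],[11,0,0],[11,0,1]],"spin":[0,0,0,0,0]}';  python3 -m creep '{"xyz":[[7,0,1.2],[0,0,0]],"spin":[0,0]}'
```

```text
time_s: 15.08
ee_pos: [0.5162, -0.0026, 0.1148]
eef_rot: [3.141, 0.001, 1.353]
force: [4.8, -4.2, -1.4]
grip_width: 0.0285
time_s: 15.32
ee_pos: [0.5178, 0.0045, 0.1137]
eef_rot: [3.141, 0.0, 1.353]
force: [5.6, -1.0, 3.1]
grip_width: 0.0285
```

```bash
python3 -m creep '{"xyz":[[1.5,0.4,0.4],[0,0,0]],"spin":[0,0]}';python3 -m creep '{"xyz":[[1,0,0.3],[0,0,0]],"spin":[0,0]}'; python3 look.py f .52 .03 .09 55 side
```

```text
time_s: 15.58
ee_pos: [0.5181, 0.0055, 0.1134]
eef_rot: [-3.141, 0.0, 1.353]
force: [1.2, 0.4, 6.3]
grip_width: 0.0288
time_s: 15.82
ee_pos: [0.5183, 0.0064, 0.1133]
eef_rot: [-3.141, 0.0, 1.353]
force: [0.1, -1.1, 7.8]
grip_width: 0.0286
side origin 235 155 scale 6.909090909090909
```

View pics/f_side.png

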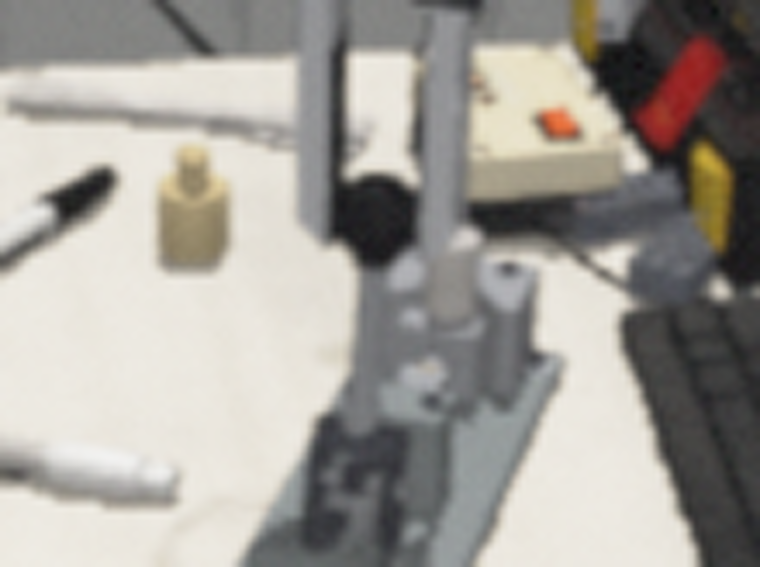

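```bash
python3 -m creep '{"xyz":[[-10,0,-3],[-11,0,-1],[-11,0,0],[-11,0,1],[-7,0,1.2]],"spin":[0,0,0,0,0]}';  python3 -m creep '{"xyz":[[-3,0,0.6],[0,0,0]],"spin":[0,0]}';python3 -m creep '{"xyz":[[-1.5,0,0.2],[0,0,0]],"spin":[0,0]}'
```

```text
time_s: 16.5
ee_pos: [0.507, -0.0426, 0.1138]
eef_rot: [-3.14, -0.001, 1.352]
force: [6.0, 2.4, -7.5]
grip_width: 0.0287
time_s: 16.75
ee_pos: [0.5064, -0.0454, 0.1132]
eef_rot: [-3.14, -0.001, 1.352]
force: [4.3, 0.1, -6.4]
grip_width: 0.028
time_s: 17.0
ee_pos: [0.5064, -0.0456, 0.1132]
eef_rot: [-3.14, -0.003, 1.353]
force: [6.9, 10.4, -5.3]
grip_width: 0.0282
```

```bash
python3 -m creep '{"xyz":[[1.5,0.5,0.7],[11,0,-2.1],[11,0,-1.1],[11,0,0],[11,0,1]],"spin":[0,0,0,0,0]}';  python3 -m creep '{"xyz":[[6,0,1.2],[0,0,0]],"spin":[0,0]}';python3 -m creep '{"xyz":[[2,0,0.4],[0,0,0]],"spin":[0,0]}';python3 -m creep '{"xyz":[[1.5,0,0.3],[0,0,0]],"spin":[0,0]}'
```

```text
time_s: 17.62
ee_pos: [0.5162, -0.0027, 0.1153]
eef_rot: [-3.14, 0.001, 1.353]
force: [-5.6, -6.4, 4.3]
grip_width: 0.0288
time_s: 17.88
ee_pos: [0.5176, 0.0034, 0.1143]
eef_rot: [-3.14, 0.001, 1.353]
force: [-5.2, -3.3, 9.2]
grip_width: 0.0284
time_s: 18.12
ee_pos: [0.518, 0.005, 0.114]
eef_rot: [-3.14, 0.001, 1.353]
force: [-5.5, -2.9, 9.7]
grip_width: 0.0286
time_s: 18.38
ee_pos: [0.5183, 0.0063, 0.1137]
eef_rot: [-3.14, 0.001, 1.353]
force: [-6.3, -3.9, 10.2]
grip_width: 0.0284
```

```bash
python3 -m creep '{"xyz":[[0.3,-0.4,-1.2],[0,0,0]],"spin":[0,0]}'; python3 look.py g .53 .06 .06 55 side
```

```text
time_s: 18.62
ee_pos: [0.5182, 0.0062, 0.1139]
eef_rot: [-3.14, 0.002, 1.353]
force: [0.7, -7.6, -3.4]
grip_width: 0.0282
side origin 240 160 scale 6.909090909090909
```

View pics/g_side.png

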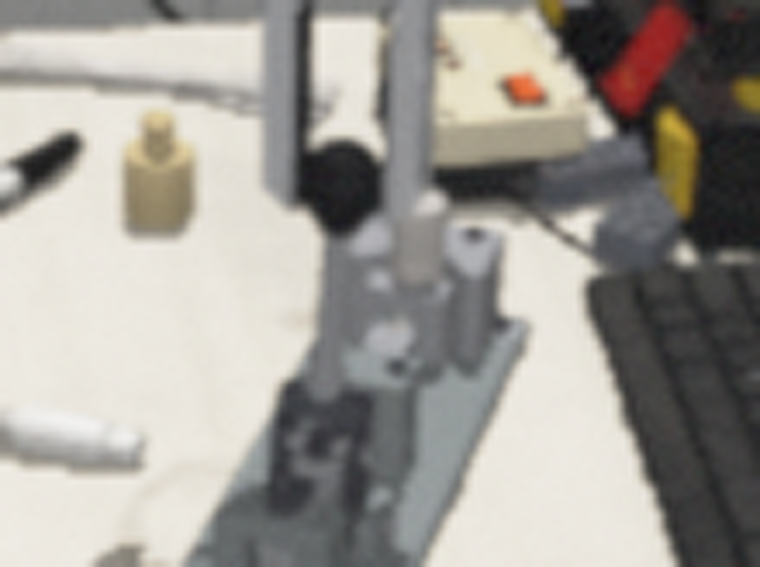

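```bash
python3 -m creep '{"xyz":[[1.2,0,0.5],[0,0,0],[0,0,0]],"spin":[0,0,0]}'; python3 -m creep '{"xyz":[[0.8,0,0.3],[0,0,0],[0,0,0]],"spin":[0,0,0]}'
```

```text
time_s: 19.05
ee_pos: [0.5185, 0.0073, 0.1136]
eef_rot: [-3.14, 0.002, 1.352]
force: [-1.1, -8.3, -1.2]
grip_width: 0.0283
time_s: 19.42
ee_pos: [0.5186, 0.0081, 0.1135]
eef_rot: [-3.14, 0.002, 1.353]
force: [-1.1, -8.1, 1.1]
grip_width: 0.0289
```

```bash
python3 -m creep '{"xyz":[[-10,0,-2.5],[-11,0,-1.2],[-11,0,0],[-11,0,1],[-7,0,1.2]],"spin":[0,0,0,0,0]}';  python3 -m creep '{"xyz":[[-3.5,0,0.8],[0,0,0]],"spin":[0,0]}';python3 -m creep '{"xyz":[[-2,0,0.3],[0,0,0]],"spin":[0,0]}'
```

```text
time_s: 20.05
ee_pos: [0.5077, -0.0399, 0.1144]
eef_rot: [-3.14, -0.001, 1.353]
force: [2.4, 5.4, -12.2]
grip_width: 0.0287
time_s: 20.3
ee_pos: [0.507, -0.0432, 0.1139]
eef_rot: [-3.14, 0.0, 1.353]
force: [1.4, 2.9, -13.3]
grip_width: 0.0282
time_s: 20.55
ee_pos: [0.5067, -0.0445, 0.1138]
eef_rot: [-3.14, -0.001, 1.354]
force: [0.8, 6.5, -14.0]
grip_width: 0.0285
```

```bash
python3 -m creep '{"xyz":[[-1,0,1.5],[0,0,0]],"spin":[0,0]}';python3 -m creep '{"xyz":[[-1,0,0.3],[0,0,0]],"spin":[0,0]}'
```

```text
time_s: 20.8
ee_pos: [0.5067, -0.0449, 0.1136]
eef_rot: [-3.141, -0.002, 1.353]
force: [-5.8, 12.1, 2.8]
grip_width: 0.029
time_s: 21.05
ee_pos: [0.5067, -0.0451, 0.1136]
eef_rot: [-3.141, -0.003, 1.353]
force: [-6.1, 18.7, 4.5]
grip_width: 0.0285
```

```bash
python3 -m creep '{"xyz":[[1,0,0],[0,0,0],[0,0,0],[0,0,0]],"spin":[0,0,0,0]}' 48; python3 -m creep '{"xyz":[[0,0,-20],[0,0,-30],[0,0,-40],[0,0,-40]],"spin":[0,0,0,0]}';python3 -m creep '{"xyz":[[-50,0,0],[-50,0,0],[-50,0,0],[-50,0,0],[0,0,0]],"spin":[0,0,0,0,0]}';python3 -m creep '{"xyz":[[-50,0,0],[-40,0,0],[0,0,0],[0,0,0]],"spin":[0,0,0,0]}';python3 look.py i .525 .04 .06 60;python3 look.py j .54 .107 .05 30
```

```text
time_s: 21.55
ee_pos: [0.507, -0.0464, 0.1126]
eef_rot: [3.141, 0.0, 1.353]
force: [0.5, -0.0, 0.4]
grip_width: 0.048
time_s: 22.05
ee_pos: [0.5067, -0.0463, 0.2437]
eef_rot: [-3.142, 0.0, 1.353]
force: [0.6, 0.1, -0.1]
grip_width: 0.0481
time_s: 22.68
ee_pos: [0.4628, -0.244, 0.2422]
eef_rot: [-3.141, 0.0, 1.349]
force: [-0.3, 1.9, 0.6]
grip_width: 0.0478
time_s: 23.18
ee_pos: [0.4445, -0.3283, 0.2424]
eef_rot: [-3.141, -0.0, 1.353]
force: [-0.3, 0.4, 0.8]
grip_width: 0.0479
side origin 232 160 scale 6.333333333333333
top origin 172 150 scale 6.333333333333333
side origin 270 173 scale 12.666666666666666
top origin 175 167 scale 12.666666666666666
```

View pics/i_side.png

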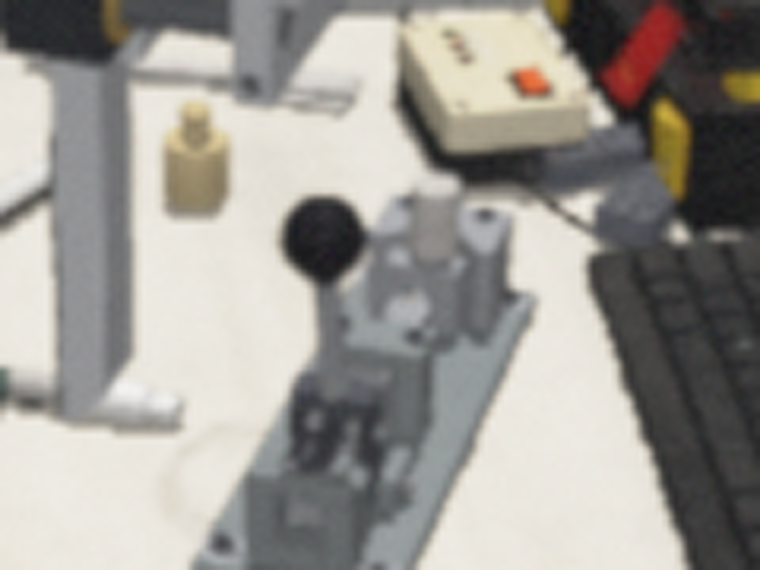

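View pics/i_top.png

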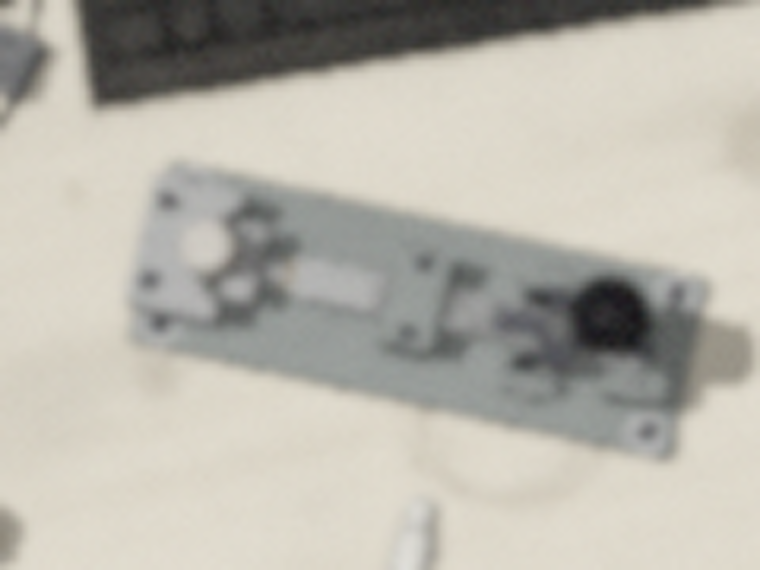

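View pics/j_top.png

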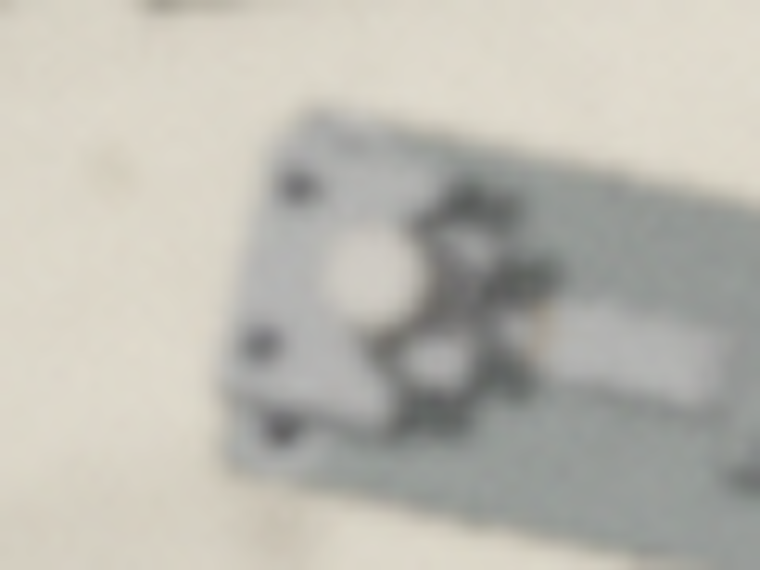

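View pics/j_side.png

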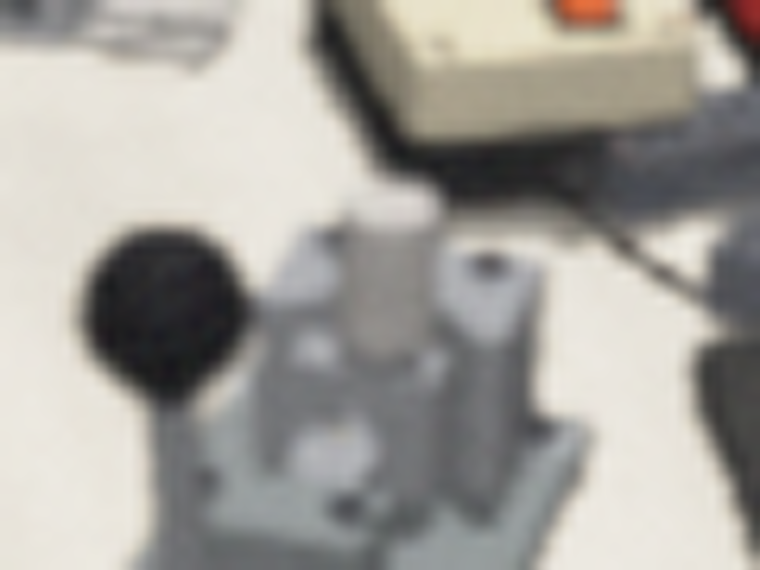

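```bash
python3 - <<'E'
from h import *
def q(o,f,a,b): return np.array([o[0]+a/f-.46,o[1]+b/f-.46])
rt=q((175,167),12.667,376,275);rs=q((270,173),12.667,392,210)
print("roller",tri(rt,rs),onz("top",rt,.07),onz("side",rs,.07))
bt=q((172,150),6.333,610,314);bs=q((232,160),6.333,323,238)
print("ball",tri(bt,bs))
E
```

```text
roller (array([0.54061905, 0.1081078 , 0.06894386]), array([ 0.00941767,  0.09485992,  0.09854457, -0.01260039])) [0.54070261 0.10799678] [0.54040019 0.10607277]
ball (array([ 0.50570476, -0.04567694,  0.13100924]), array([ 0.05233839,  0.40819204,  0.38366791, -0.04253907]))
```

```bash
python3 - <<'E'
from h import *
a=ctrl.camera("side")[:,:,::-1];cv2.imwrite("pics/k.png",a)
E
```

```text
(no output)
```

View pics/k.png

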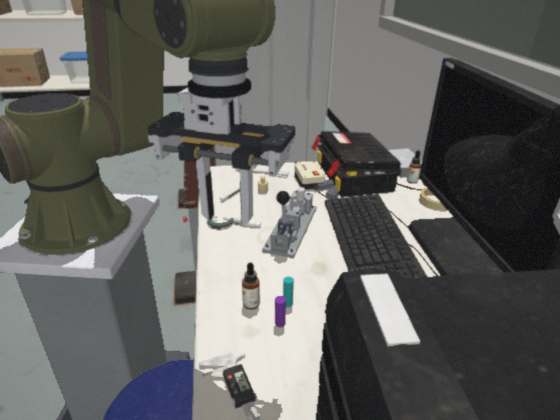

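The full side view shows the dropper (251,288), check weight (263,186) and micrometer (235,222) where they were at the start. The roller is upright in the V, the lever is leaning back, and the gripper is clear.

```bash
python3 - <<'E'
from station import ctrl
print(ctrl.hand_in())
E
```

```text
the job is handed in; nothing more can be done
None
```

I stood the grey steel roller in the V and pumped the lever twice. I then pulled it back to its rest stop, let go, backed clear and handed the job in at about 23 s. No verdict was reported.

**What I did**
- The lever was not quite at rest at the start (about 0.085 rad), so I pulled it back to the stop before the first stroke.
- Stroke 1 was light, at about 1 to 3 N along the ball's path.
- Stroke 2 went clearly heavy, at about 8 N near 0.47 rad. That is inside the 7 to 10 N given for the first squeeze, so I stopped pumping there.

**Last checks**
- **Roller:** upright, within about 1.5 mm of my estimate of the seat. It moved about 3 mm towards the V during pumping, so the pad did push it home.
- **Lever:** the ball measured at about the rest position, and I felt the stop before letting go.
- **Bystanders:** the check weight, dropper and micrometer looked unmoved in the final side view.

**What disagreed or stayed unproven**
- **Finger length:** the fingertips appeared about 20 mm shorter than stated, so my first close missed above the roller. I corrected it from the picture and the second grasp held.
- **Stroke force:** the heavy-stroke reading varied between about 6.4 and 8.2 N, because sideways and vertical load on the ball mixed into it.
- **Pad force:** I could not measure the grip on the roller directly. I infer it from the heavy stroke and from the roller being pushed home.
- **Seat accuracy:** cross-camera position errors were about 2 mm in places, so the 4 mm seat limit is met by estimate, not with much margin.

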